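# Tip a parts carton into the taped bay of the bench scale and book it in

### The job

Book in the blue carton that stands on end on the bench scale: push it over with your fingertips so that it lies flat with its white label up, wholly inside the yellow tape outline, nudging it along if it does not land inside; covering the tape is fine. Then press the green button on the keypad fully down and let it go. Do not pick the carton up, do not press the button before the carton lies down, and leave everything else where it stands.

Things in the scene. Friction and masses are not known exactly. Their poses are not given: they have to be found in the camera images.
- carton: Blue cardboard carton with rigid contents, 0.3 to 0.6 kg, standing on end on the scale, whose top is 20 mm above the table: 50 mm thick (its x), 100 mm wide (y), 150 mm tall (z). Origin: centre of its underside. Its +x face (blue, small white diamonds) looks at the taped bay; its -x face carries the white label. Pushed high on the label face it tips forward over the lower edge of its +x face.
- carton_mid (a point): Centre of the carton: 75 mm above its underside, on its axis. Once tipped, the carton lies 50 mm high, label up, its z axis pointing forward; its underside, then the rear end, stays about where the tipping edge stood (within some millimetres).
- foot_left (a point): Corner of the carton's +x face: lower end, +y side. The four corner points mark the face that must end up flat on the scale.
- foot_right (a point): Corner of the carton's +x face: lower end, -y side.
- head_left (a point): Corner of the carton's +x face: upper end, +y side.
- head_right (a point): Corner of the carton's +x face: upper end, -y side.
- scale: Fixed bench scale (its platform does not move): grey frame with dark rubber top, 320 mm (x) by 330 mm (y), top 20 mm above the table. Origin: at table height under the platform's centre. Its x points from where the carton stands to the taped bay. A display 36 x 130 mm and 30 mm high adjoins its +x edge.
- bay (a point): Centre of the bay outlined in yellow tape on the scale's top, at the top's height; x and y as the scale's. The outline measures 210 mm (x) by 170 mm (y) over its outer edges; the tape is 10 mm wide and flat. At the start the carton's tipping edge is from 20 mm short of to 20 mm past the outline's outer near edge, up to 10 mm to one side and turned up to 0.1 rad.
- confirm (a joint): Travel of the green push button: 0 released, 0.006 m fully pressed, which takes about 5 N straight down; it springs back.
- confirm_top (a point): Centre of the top of the round green button, 30 mm across, which sits on a grey keypad (110 x 100 mm, 40 mm high) fixed to the table left or right of the scale. Press straight down.
- white_box: Bystander: small white box with a red band, 60 x 60 mm, 75 mm high, on the scale to one side of the carton. Origin: centre of its underside.
- piston: Bystander: bare aluminium piston, 68 mm across, 62 mm high, on the scale to the other side of the carton. Origin: centre of its underside.
- bearing: Bystander: ball bearing, 52 mm across, 15 mm high, in the orange tray opposite the keypad. Origin: centre of its underside.
- filter: Bystander: oil filter canister, 72 mm across, 95 mm high, on the table. Origin: centre of its underside.
- tape_roll: Bystander: roll of brown tape lying flat, 90 mm across, 45 mm high. Origin: centre of its underside.
- plug_box: Bystander: small navy and white box, 40 x 40 mm, 70 mm high, in the orange tray. Origin: centre of its underside.
Not all that is in view belongs to the job. There is more than one size of the carton; the job needs the largest.

How it is judged:
By the outcome, as a careful person would: the job done as asked, in the order asked, and still so for the second after the job is handed in, with the robot touching nothing.
It also fails if it takes over 54 s, if anything falls off the work surface, if the arm or the gripper's body presses on something with over 40 N, if the wrist force passes 120 N, or if a joint passes its speed limit or range.

### The arm

A 6-joint arm with a two-finger parallel gripper is mounted at the origin on the work surface. World frame = base frame: x ahead of the robot, y to its left, z up, the work surface at z = 0. Lengths are in m, angles in rad, forces in N, time in s.
With the tool pointing down it reaches from about 0.375 to 0.9 m from the base axis. Payload 3.1 kg.
Tool frame: the origin (TCP) lies on the centre line of the jaws, within the pads' length; the fingertips stand manip.finger_overhang ahead of it and the grasp point (between the pads) lies 11 mm behind it (manip.finger_overhang is the distance from the TCP to the fingertips, in m); y points along the fingers, z is the direction in which the jaws open and shut, and the axes are right-handed (so a half turn about y gives the same grasp; the last joint's range is limited). The gripper opens to 85 mm and grips with 20 to 120 N. Pads are 22 mm wide; open, the fingers measure 114 mm over their backs; the gripper's body (76 mm by 85 mm) begins 54 mm behind the grasp point. The pads swing forward as they close: fully open they stand 13 mm farther back than shut.
Start: joints at [-1.514, 0.527, 1.433, -0, 1.181, -0.178], TCP at [0.146, -0.608, 0.213] pointing down, gripper open.
Joint ranges: [-3.08, 3.08], [-0.75, 2.2], [0.22, 2.44], [-1.43, 4.57], [0, 2.65], [-2.85, 2.85]. Speed limits (rad/s): [2.79, 2.79, 3.14, 3.14, 3.14, 3.14].

### API

Orientations are given as a unit quaternion [x, y, z, w].
In Python, from station import manip gives the robot as it stands.
- The arm moves only by the tool send_rows, never from a script. Its argument "plan" is a list of rows, each an object with "linear": the shift along the tool's x, y, z in units of 30 mm (1.0 is 30 mm), a list of three; "roll": the turn about the tool's y in units of 6 degrees (1.0 is 6 degrees). In form: [{"linear": [tx, ty, tz], "roll": roll}, ...]. A call has exactly 5 rows; each row shifts and turns the commanded pose from where the row before left it, along the tool's axes as they then stand; what a row does not reach is not made up. A row lasts 1/8 s, in which the tool goes at most 62.5 mm and 10.7 degrees, less where a joint would pass 70% of its speed; a pose out of reach is approached as far as the arm can. A call is refused whole if a number of a shift passes 1 or a number of a turn 1, either way. A call with a gripper value outside its range is refused whole. "claw" is the finger opening in mm, from 0 to 85.4, set as the call begins (left out, the last holds). The fingers move at their own pace and stop on an object; "force" is the grip in N (left out, the last holds). Time passes only in rows, so rows that do not move let the fingers close, or fill a call up. It gives the time, the measured TCP pose, the force and the opening at its end, in the units of the state.
- manip.sense(): the state, without advancing time (a new reading comes with each control period).
- manip.snapshot(name): name is "scene" or "side" or "wrist"; returns the picture (480x640x3 uint8, blue, green, red); there is no depth.
- manip.get_calibration(name): a dict with "fovy" (degrees; the focal length in pixels is half the picture's height over the tangent of half this angle, whatever the lens; pixels are square), "cx", "cy" (the principal point, pixels), "cam_to_world" (4x4, takes a point from camera to world coordinates); the wrist camera has in their place "tool_from_camera" (4x4, takes a point from camera to tool coordinates, whose origin is the TCP and whose axes are the tool frame's). Camera axes: x right, y down, z forward; pixel columns grow to the right and rows downward; lengths in m; the calibration is good to about 2 mm. The wrist camera is an equidistant fisheye: a pixel r from the principal point sees the ray r / f radians off the axis. A picture is of the moment at which its call begins: read the wrist's pose just before it. get_calibration takes no time and is no camera call.
- manip.sign_off(): hands the job in, once; it reports no verdict.
Trained networks look in the newest picture that a camera, given by its name, has taken for a name from the list of things; names that differ only in an ending like _2 or _b are one class to them, and where a whole thing is asked for, a point or a joint stands for the part that bears it (a point fixed in the world has none). Each returns a list of dicts, best first, with "p" (0 to 1); they miss things now and then, are a little off and sometimes report something else, mostly with a low value. They report only what shows in the picture. A call takes as long as a camera call. They do not tell look-alikes from the thing itself.
- manip.look_for(camera, query): "extent" ([left, top, right, bottom] in pixels, round what is visible of it).
The state is a dict: "t": time; "q": joint angles; "qd": joint speeds; "tau": joint torques, N m; "tcp_pos": TCP position; "tool_rot": TCP orientation; "force": force on the tool from outside, world axes, zero at the start; "ft_torque": the same for the moment, N m; "finger_gap": opening from 0.0 (shut) to 1.0 (fully open).
Only numpy, scipy, OpenCV 4.12 (cv2) and the standard library are available. Lean on these libraries where they do the work, as an engineer would, in place of code of your own. Each camera call takes 0.05 s, during which the arm holds its last target.

## Working session

There is one attempt and no reset: what is moved stays moved. The work goes in short steps, Python scripts to look and compute and a tool call to move; the robot and the scene stay as the last step left them, time stands still between calls to the robot, and variables do not carry over. Pictures are saved under pics/ and viewed, and the job is handed in when it is done.

Besides the shell and the picture viewer there is one more tool, called after "Emit:" in YAML: its name, and indented under it one key for each argument. send_rows: Moves the arm, as the interface text tells. Its arguments: {"type":"object","properties":{"plan":{"type":"array"},"claw":{"type":"number"},"force":{"type":"number"}},"required":["plan"]}

```bash
ls; mkdir -p pics
python3 - <<'E'
from station import manip
import cv2
print(manip.sense()); print(manip.finger_overhang)
for c in ("scene","side","wrist"):
    cv2.imwrite(f"pics/{c}0.png",manip.snapshot(c)); print(c,manip.get_calibration(c))
for c in ("scene","side"):
    for n in ("carton","confirm_top","bay","scale","white_box","piston"):
        print(c,n,[(x["extent"],round(x["p"],2)) for x in manip.look_for(c,n)])
E
```

```text
pics
{'t': 0.0, 'q': array([-1.51350358e+00,  5.28472752e-01,  1.43393513e+00,  1.51213566e-05,
        1.18140580e+00, -1.78553630e-01]), 'qd': array([-0.00039939,  0.00093842,  0.00070694, -0.0003781 ,  0.00033083,
       -0.00046822]), 'tau': array([-9.27407709e-04, -4.42352557e+01, -1.78025419e+01, -3.80489619e-04,
        8.47257965e-03,  1.15268205e-05]), 'tcp_pos': array([ 0.14599656, -0.60691156,  0.21201919]), 'tool_rot': array([-0.08313658,  0.70297932, -0.7014123 ,  0.08324161]), 'force': array([ 0.34191336, -0.15444235,  0.00114082]), 'ft_torque': array([-0.01070061, -0.01265655, -0.01170805]), 'finger_gap': 1.0013824983682427}
0.008
scene {'fovy': 42.63927549256626, 'cx': 319.92542295335596, 'cy': 241.2914285511486, 'cam_to_world': array([[-0.55938911,  0.55893184, -0.6121103 ,  1.38238239],
       [ 0.82865317,  0.39529088, -0.396332  ,  0.60486207],
       [ 0.02043905, -0.72893094, -0.68428205,  1.12898932],
       [ 0.        ,  0.        ,  0.        ,  1.        ]])}
side {'fovy': 57.38130531264705, 'cx': 320.06545767858415, 'cy': 237.78258272903844, 'cam_to_world'
[... 963 characters left out ...]
[323.4, 292.4, 359.6, 334.4], 0.8), ([192.4, 243.8, 368.2, 371.0], 0.64), ([148.0, 221.2, 176.1, 261.4], 0.63), ([379.5, 354.3, 426.5, 400.0], 0.31)]
scene piston [([292.2, 225.3, 311.2, 256.5], 0.56), ([297.1, 226.5, 331.8, 302.1], 0.33)]
side carton [([216.4, 205.8, 255.9, 252.5], 0.94), ([213.9, 304.2, 261.3, 369.7], 0.74), ([330.9, 201.7, 376.4, 284.7], 0.63)]
side confirm_top [([286.9, 199.8, 298.5, 204.8], 0.48), ([328.1, 198.5, 371.7, 286.4], 0.32)]
side bay [([284.8, 240.4, 485.7, 362.3], 0.8)]
side scale [([285.4, 242.1, 488.0, 358.1], 0.72)]
side white_box [([374.4, 213.2, 382.5, 245.5], 0.47)]
side piston [([297.1, 266.2, 329.8, 312.7], 0.97), ([329.7, 202.6, 370.9, 283.7], 0.75)]
```

View pics/scene0.png

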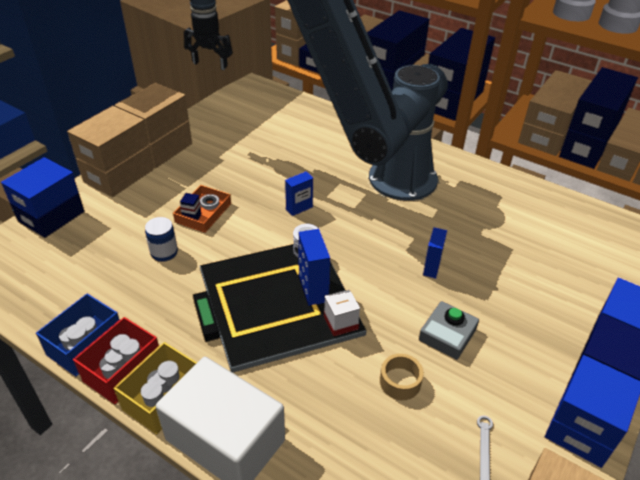

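View pics/side0.png

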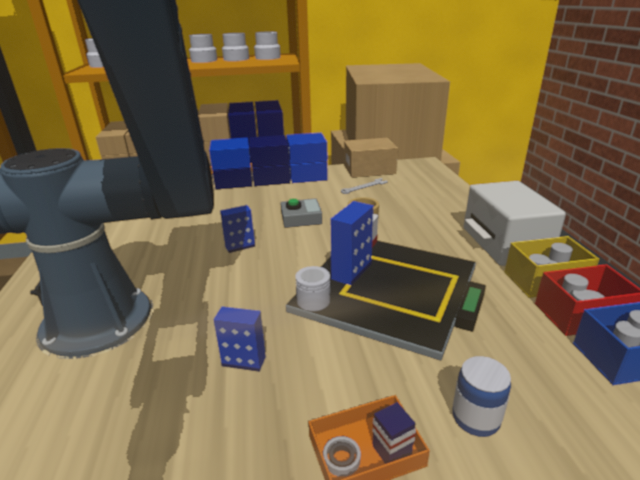

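Run:
```python
import cv2
a=cv2.imread("pics/scene0.png")[170:390,170:450]; cv2.imwrite("pics/sc0.png",cv2.resize(a,None,fx=2.7,fy=2.7,interpolation=2))
a=cv2.imread("pics/side0.png")[180:380,270:520]; cv2.imwrite("pics/si0.png",cv2.resize(a,None,fx=3,fy=3,interpolation=2))
```

```text
(no output)
```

View pics/sc0.png

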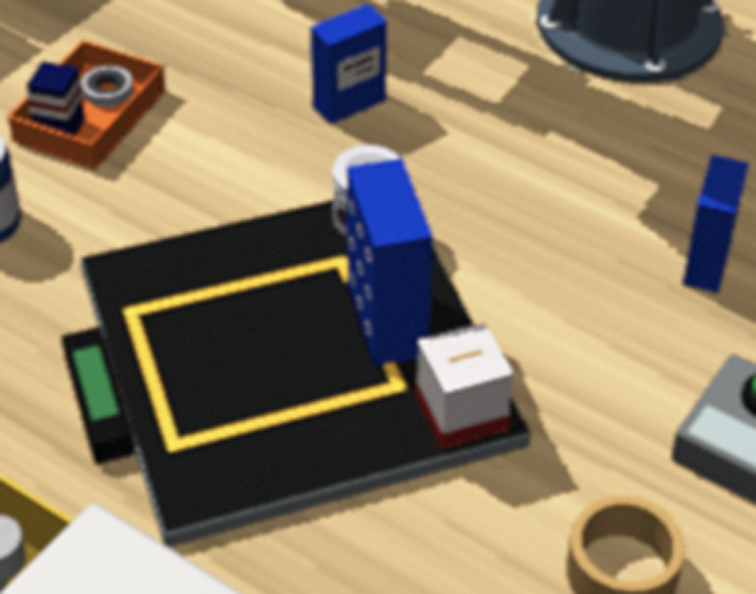

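View pics/si0.png

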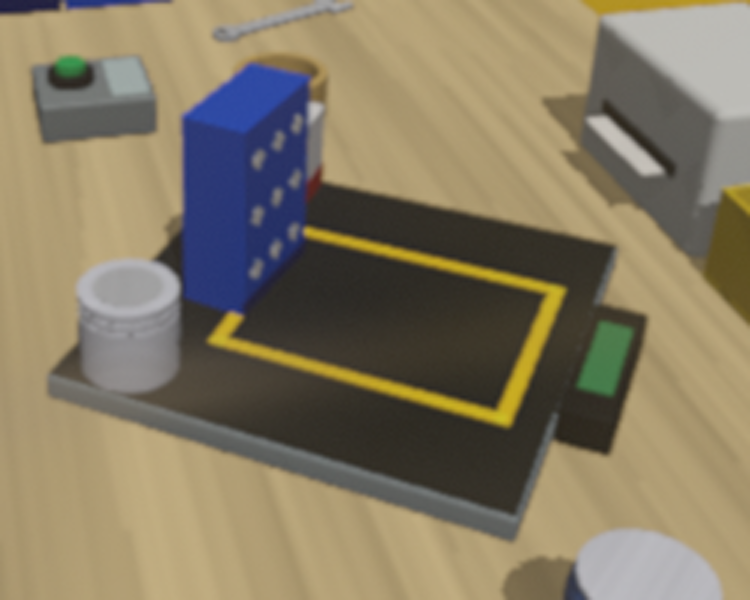

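The job's carton is the one on the scale (scene 299–331, 226–305). The other two, at scene (298,195) and (435,250), are smaller and stand on the table. The diamonds face the taped bay, as described. Next I'll measure it.

```bash
cat > h.py <<'E'
import numpy as np
from station import manip
from scipy.optimize import least_squares
C={c:manip.get_calibration(c) for c in("scene","side")}
def f(c): return 240/np.tan(np.radians(C[c]["fovy"])/2)
def ray(c,u,v):
    k=C[c];M=k["cam_to_world"];d=np.array([(u-k["cx"])/f(c),(v-k["cy"])/f(c),1]);return M[:3,3],M[:3,:3]@d
def onz(c,u,v,z):
    o,d=ray(c,u,v);return o+d*(z-o[2])/d[2]
def proj(c,p):
    k=C[c];M=k["cam_to_world"];q=(np.asarray(p)-M[:3,3])@M[:3,:3];return q[...,:2]/q[...,2:]*f(c)+[k["cx"],k["cy"]]
def pose(x,y,a,P):
    P=np.asarray(P,float);c,s=np.cos(a),np.sin(a)
    return np.c_[x+c*P[:,0]-s*P[:,1],y+s*P[:,0]+c*P[:,1],P[:,2]]
SC=lambda u,v:(u/2.7+170,v/2.7+170)
SI=lambda u,v:(u/3+270,v/3+180)
E
cat > m.py <<'E'
from h import *
import cv2
sc_s=[(82,260),(165,535),(527,437)]; t_s=[(122,310),(170,450),(407,388)]
sc_i=[(513,520),(613,246)]; t_i=[(505,425),(566,290),(208,342)]
for n,l in(("scale",sc_s),("tape",t_s)): print(n,[onz("scene",*SC(*p),.02).round(3)[:2] for p in l])
for n,l in(("scale",sc_i),("tape",t_i)): print(n,[onz("side",*SI(*p),.02).round(3)[:2] for p in l])
print("ctop",[onz("scene",*SC(*p),.17).round(3)[:2] for p in[(349,172),(403,160),(430,235),(377,247)]])
print("ctop",[onz("side",*SI(*p),.17).round(3)[:2] for p in[(184,117),(247,128),(309,76),(262,66)]])
print("cbot",[onz("scene",*SC(*p),.02).round(3)[:2] for p in[(375,362),(432,355)]])
print("cbot",[onz("side",*SI(*p),.02).round(3)[:2] for p in[(185,295),(240,312),(305,240)]])
E
python3 m.py
```

```text
scale [array([ 0.64 , -0.231]), array([0.832, 0.03 ]), array([0.581, 0.216])]
tape [array([ 0.666, -0.159]), array([ 0.764, -0.022]), array([0.595, 0.103])]
scale [array([ 0.636, -0.24 ]), array([0.827, 0.022])]
tape [array([ 0.664, -0.16 ]), array([ 0.766, -0.027]), array([ 0.497, -0.038])]
ctop [array([ 0.531, -0.004]), array([0.492, 0.025]), array([0.555, 0.095]), array([0.591, 0.067])]
ctop [array([0.492, 0.014]), array([ 0.53, -0.01]), array([0.591, 0.059]), array([0.562, 0.083])]
cbot [array([0.586, 0.063]), array([0.55, 0.1 ])]
cbot [array([0.492, 0.021]), array([ 0.527, -0.008]), array([0.598, 0.077])]
```

```bash
cat >> m.py <<'E'
S=lambda l:np.array([SC(*p) for p in l]); I=lambda l:np.array([SI(*p) for p in l])
# scale frame: platform corners
def res(p):
    x,y,a,bx,by=p
    P=pose(x,y,a,[(.16,-.165,.02),(.16,.165,.02),(-.16,.165,.02)])
    B=pose(x,y,a,[(bx+.105,by-.085,.02),(bx+.105,by+.085,.02),(bx-.105,by+.085,.02),(bx-.105,by-.085,.02)])
    return np.r_[(proj("scene",P)-S(sc_s)).ravel(),(proj("side",P[:2])-I(sc_i)).ravel(),(proj("scene",B[:3])-S(t_s)).ravel(),(proj("side",B[[0,1,3]])-I(t_i)).ravel()]
r=least_squares(res,[.65,0,-.64,0,0],loss="soft_l1"); x,y,a,bx,by=r.x
print("scale",r.x.round(4),np.abs(res(r.x)).max(),res(r.x).round(1))
bay=pose(x,y,a,[(bx,by,.02)])[0]; print("bay",bay)
def resc(p):
    P=lambda L:pose(*p,L)
    T=[(.025,-.05,.17),(-.025,-.05,.17),(-.025,.05,.17),(.025,.05,.17)]
    return np.r_[(proj("scene",P(T))-S([(349,172),(403,160),(430,235),(377,247)])).ravel(),
     (proj("side",P([T[1],T[0],T[3],T[2]]))-I([(184,117),(247,128),(309,76),(262,66)])).ravel(),
     (proj("scene",P([(.025,.05,.02),(-.025,.05,.02)]))-S([(377,362),(430,355)])).ravel(),
     (proj("side",P([(-.025,-.05,.02),(.025,-.05,.02),(.025,.05,.02)]))-I([(185,295),(240,312),(305,240)])).ravel()]
rc=least_squares(resc,[.545,.04,-.64],loss="soft_l1"); print("carton",rc.x.round(4),resc(rc.x).round(1))
c,s=np.cos(a),np.sin(a); R=np.array([[c,s],[-s,c]])
e=pose(*rc.x,[(.025,0,.02),(.175,0,.02),(-.025,0,.15)])
print("bay frame edge,landed head",((e[:,:2]-bay[:2])@R.T).round(4),"turn",rc.x[2]-a); print(e.round(4))
k=pose(*rc.x,[(.025,.05,0),(.025,-.05,0),(.175,.05,0),(.175,-.05,0)]); print(((k[:,:2]-bay[:2])@R.T).round(4))
E
python3 m.py
python3 - <<'E'
from station import manip
from h import *
from scipy.spatial.transform import Rotation as Ro
s=manip.sense(); print(Ro.from_quat(s["tool_rot"]).as_matrix().round(3))
# button
print("btn scene",onz("scene",455,314,.055),"side",onz("side",*SI(70,64),.055))
E
```

```text
scale [array([ 0.64 , -0.231]), array([0.832, 0.03 ]), array([0.581, 0.216])]
tape [array([ 0.666, -0.159]), array([ 0.764, -0.022]), array([0.595, 0.103])]
scale [array([ 0.636, -0.24 ]), array([0.827, 0.022])]
tape [array([ 0.664, -0.16 ]), array([ 0.766, -0.027]), array([ 0.497, -0.038])]
ctop [array([ 0.531, -0.004]), array([0.492, 0.025]), array([0.555, 0.095]), array([0.591, 0.067])]
ctop [array([0.492, 0.014]), array([ 0.53, -0.01]), array([0.591, 0.059]), array([0.562, 0.083])]
cbot [array([0.586, 0.063]), array([0.55, 0.1 ])]
cbot [array([0.492, 0.021]), array([ 0.527, -0.008]), array([0.598, 0.077])]
scale [ 0.6057 -0.0098 -0.6336  0.0319 -0.001 ] 2.2236034538757963 [-1.  -1.7 -0.7 -0.   2.2 -1.5 -0.1 -1.   0.9 -1.6  0.1 -0.5 -1.   0.3
 -1.   0.2  0.4  0.  -1.  -0.8 -1.  -0.6]
bay [ 0.63084337 -0.02949072  0.02      ]
carton [ 0.5422  0.0448 -0.6973] [-1.6 -1.4 -0.8 -0.6  1.5  0.8 -0.6  0.5 -1.2 -1.8 -0.3 -0.1  0.2 -1.6
 -4.9 -2.7 -1.1  2.7 -0.5  1.1 -0.7 -0.3  1.2  0.4 -0.8  2.5]
bay frame edge,landed head [[-0.0905  0.0058]
 [ 0.0592 -0.0038]
 [-0.1404  0.009 ]] turn -0.06376344209091633
[[ 0.5614  0.0287  0.02  ]
 [ 0.6763 -0.0676  0.02  ]
 [ 0.523   0.0609  0.15  ]]
[[-0.0873  0.0557]
 [-0.0937 -0.0441]
 [ 0.0624  0.0461]
 [ 0.056  -0.0537]]
[[-0.972  0.     0.234]
 [-0.234 -0.    -0.972]
 [ 0.    -1.     0.   ]]
btn scene [0.44451356 0.36989809 0.055     ] side [0.44716001 0.36888904 0.055     ]
```

Run:
```python
import cv2
a=cv2.imread("pics/scene0.png")[290:370,400:500]; cv2.imwrite("pics/bt0.png",cv2.resize(a,None,fx=6,fy=6,interpolation=2))
a=cv2.imread("pics/side0.png")[180:240,260:340]; cv2.imwrite("pics/bt1.png",cv2.resize(a,None,fx=6,fy=6,interpolation=2))
```

```text
(no output)
```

View pics/bt0.png

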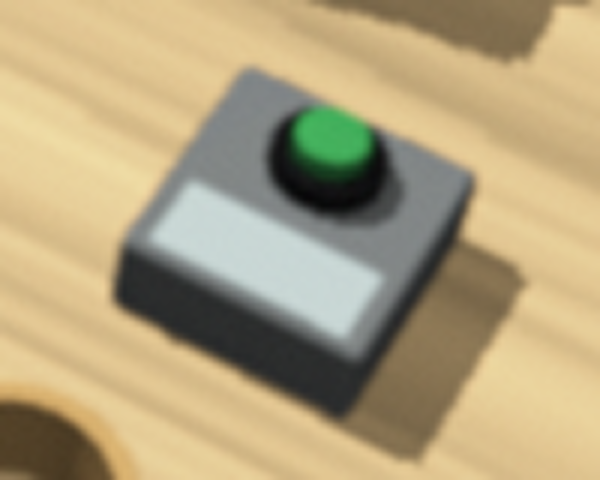

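View pics/bt1.png

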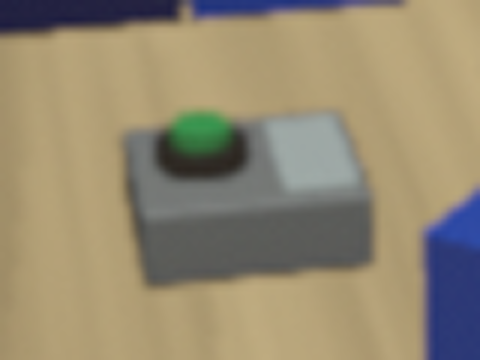

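```bash
cat > plan.py <<'E'
from h import *
from scipy.spatial.transform import Rotation as Ro
def rows(goal,yaw_goal,n,polar=True):
    """print tool-axis rows towards goal; yaw = heading of tool z"""
    s=manip.sense();p=s["tcp_pos"];R=Ro.from_quat(s["tool_rot"]).as_matrix()
    yaw=np.arctan2(R[1,2],R[0,2]);dy=(yaw_goal-yaw+np.pi)%(2*np.pi)-np.pi
    a0,r0=np.arctan2(p[1],p[0]),np.hypot(*p[:2]);a1,r1=np.arctan2(goal[1],goal[0]),np.hypot(*goal[:2])
    prev=np.array(p)
    for i in range(1,n+1):
        t=i/n
        q=np.array([*( (r0+(r1-r0)*t)*np.array([np.cos(a0+(a1-a0)*t),np.sin(a0+(a1-a0)*t)])),p[2]+(goal[2]-p[2])*t]) if polar else p+(np.array(goal)-p)*t
        Rn=Ro.from_euler("z",dy*(i-1)/n).as_matrix()@R
        d=Rn.T@(q-prev)/.03;prev=q
        print(i,d.round(2),"roll",round(-np.degrees(dy)/n/6,2))
def state():
    s=manip.sense();R=Ro.from_quat(s["tool_rot"]).as_matrix()
    print(s["t"],s["tcp_pos"].round(4),"yawz",np.degrees(np.arctan2(R[1,2],R[0,2])).round(2),"down",R[:,1].round(3),"F",s["force"].round(1),"q",s["q"].round(2),"gap",round(s["finger_gap"],2))
E
python3 - <<'E'
from plan import *
rows([.4885,.0898,.24],-.697+np.pi/2,30)
A=[]
for c,u,v in(("scene",455.5,312.5),("side",293.7,201.7)):
    o,d=ray(c,u,v);d/=np.linalg.norm(d);A.append((o,np.eye(3)-np.outer(d,d)))
p=np.linalg.solve(sum(m for _,m in A),sum(m@o for o,m in A));print("btn",p)
print("whitebox top",onz("scene",*SC(465,357),.095))
E
```

```text
1 [-1.05 -0.03 -0.17] roll -0.7
2 [-1.04 -0.03 -0.14] roll -0.7
3 [-1.04 -0.03 -0.12] roll -0.7
4 [-1.03 -0.03 -0.1 ] roll -0.7
5 [-1.03 -0.03 -0.07] roll -0.7
6 [-1.02 -0.03 -0.05] roll -0.7
7 [-1.02 -0.03 -0.03] roll -0.7
8 [-1.01 -0.03 -0.01] roll -0.7
9 [-1.   -0.03  0.02] roll -0.7
10 [-0.99 -0.03  0.04] roll -0.7
11 [-0.99 -0.03  0.06] roll -0.7
12 [-0.98 -0.03  0.08] roll -0.7
13 [-0.97 -0.03  0.1 ] roll -0.7
14 [-0.96 -0.03  0.12] roll -0.7
15 [-0.95 -0.03  0.14] roll -0.7
16 [-0.94 -0.03  0.16] roll -0.7
17 [-0.93 -0.03  0.18] roll -0.7
18 [-0.92 -0.03  0.2 ] roll -0.7
19 [-0.9  -0.03  0.22] roll -0.7
20 [-0.89 -0.03  0.24] roll -0.7
21 [-0.88 -0.03  0.25] roll -0.7
22 [-0.87 -0.03  0.27] roll -0.7
23 [-0.86 -0.03  0.29] roll -0.7
24 [-0.84 -0.03  0.3 ] roll -0.7
25 [-0.83 -0.03  0.32] roll -0.7
26 [-0.82 -0.03  0.33] roll -0.7
27 [-0.8  -0.03  0.35] roll -0.7
28 [-0.79 -0.03  0.36] roll -0.7
29 [-0.77 -0.03  0.38] roll -0.7
30 [-0.76 -0.03  0.39] roll -0.7
btn [0.44541752 0.36855787 0.05646634]
whitebox top [0.59295244 0.15731815 0.095     ]
```

Emit:
send_rows:
  plan:
    - {"linear": [-1, -0.05, -0.16], "roll": -0.7}
    - {"linear": [-1, -0.05, -0.14], "roll": -0.7}
    - {"linear": [-1, -0.05, -0.12], "roll": -0.7}
    - {"linear": [-1, -0.05, -0.1], "roll": -0.7}
    - {"linear": [-1, -0.05, -0.07], "roll": -0.7}
  claw: 40

```text
t: 1.38
tcp_pos: [0.2792, -0.5351, 0.2206]
tool_rot: [0.211, -0.675, 0.675, -0.211]
force: [0.1, 0.6, 0.5]
finger_gap: 0.467
```

Emit:
send_rows:
  plan:
    - {"linear": [-1, -0.05, -0.05], "roll": -0.7}
    - {"linear": [-1, -0.05, -0.03], "roll": -0.7}
    - {"linear": [-1, -0.05, 0], "roll": -0.7}
    - {"linear": [-1, -0.05, 0.02], "roll": -0.7}
    - {"linear": [-1, -0.05, 0.04], "roll": -0.7}

```text
t: 2.0
tcp_pos: [0.3883, -0.4325, 0.2281]
tool_rot: [0.33, -0.625, 0.625, -0.33]
force: [0.8, 0.1, -0.6]
finger_gap: 0.473
```

Emit:
send_rows:
  plan:
    - {"linear": [-1, -0.05, 0.06], "roll": -0.7}
    - {"linear": [-1, -0.05, 0.08], "roll": -0.7}
    - {"linear": [-1, -0.05, 0.1], "roll": -0.7}
    - {"linear": [-1, -0.05, 0.12], "roll": -0.7}
    - {"linear": [-1, -0.05, 0.14], "roll": -0.7}

```text
t: 2.62
tcp_pos: [0.4673, -0.3045, 0.2357]
tool_rot: [0.438, -0.555, 0.555, -0.439]
force: [1.5, 0.4, 0.3]
finger_gap: 0.471
```

Run:
```python
from plan import *
state(); rows([.4885,.0898,.24],-.697+np.pi/2,15)
```

```text
2.625 [ 0.4673 -0.3045  0.2357] yawz -13.35 down [ 0. -0. -1.] F [1.5 0.4 0.3] q [-0.78  0.41  1.58  0.    1.15 -0.54] gap 0.47
1 [-0.93 -0.01  0.17] roll -0.7
2 [-0.92 -0.01  0.18] roll -0.7
3 [-0.91 -0.01  0.2 ] roll -0.7
4 [-0.9  -0.01  0.22] roll -0.7
5 [-0.89 -0.01  0.24] roll -0.7
6 [-0.88 -0.01  0.26] roll -0.7
7 [-0.86 -0.01  0.27] roll -0.7
8 [-0.85 -0.01  0.29] roll -0.7
9 [-0.84 -0.01  0.31] roll -0.7
10 [-0.83 -0.01  0.32] roll -0.7
11 [-0.81 -0.01  0.34] roll -0.7
12 [-0.8  -0.01  0.35] roll -0.7
13 [-0.78 -0.01  0.37] roll -0.7
14 [-0.77 -0.01  0.38] roll -0.7
15 [-0.75 -0.01  0.4 ] roll -0.7
```

Emit:
send_rows:
  plan:
    - {"linear": [-0.93, 0, 0.17], "roll": -0.7}
    - {"linear": [-0.92, 0, 0.18], "roll": -0.7}
    - {"linear": [-0.91, 0, 0.2], "roll": -0.7}
    - {"linear": [-0.9, 0, 0.22], "roll": -0.7}
    - {"linear": [-0.89, 0, 0.24], "roll": -0.7}

```text
t: 3.25
tcp_pos: [0.5094, -0.1715, 0.2357]
tool_rot: [-0.532, 0.465, -0.466, 0.532]
force: [0.1, 0.3, 0.3]
finger_gap: 0.466
```

Emit:
send_rows:
  plan:
    - {"linear": [-0.88, 0, 0.26], "roll": -0.7}
    - {"linear": [-0.86, 0, 0.27], "roll": -0.7}
    - {"linear": [-0.85, 0, 0.29], "roll": -0.7}
    - {"linear": [-0.84, 0, 0.31], "roll": -0.7}
    - {"linear": [-0.83, 0, 0.32], "roll": -0.7}

```text
t: 3.88
tcp_pos: [0.5162, -0.037, 0.2357]
tool_rot: [-0.608, 0.361, -0.361, 0.608]
force: [0.3, -0.1, 1.2]
finger_gap: 0.467
```

Emit:
send_rows:
  plan:
    - {"linear": [-0.81, 0, 0.34], "roll": -0.7}
    - {"linear": [-0.8, 0, 0.35], "roll": -0.7}
    - {"linear": [-0.78, 0, 0.37], "roll": -0.7}
    - {"linear": [-0.77, 0, 0.38], "roll": -0.7}
    - {"linear": [-0.75, 0, 0.4], "roll": -0.7}

```text
t: 4.5
tcp_pos: [0.4898, 0.0897, 0.2357]
tool_rot: [-0.664, 0.244, -0.244, 0.664]
force: [0.3, -0.1, -0.9]
finger_gap: 0.469
```

Run:
```python
from plan import *
import cv2
state(); rows([.4885,.0898,.158],-.697+np.pi/2,5,False)
a=manip.snapshot("scene");b=manip.snapshot("side")
cv2.imwrite("pics/p1.png",np.hstack([cv2.resize(a[100:340,220:420],(400,480)),cv2.resize(b[90:330,220:420],(400,480))]))
```

```text
4.5 [0.4898 0.0897 0.2357] yawz 49.65 down [ 0.001  0.    -1.   ] F [ 0.3 -0.1 -0.9] q [-0.04  0.33  1.72  0.    1.1  -0.91] gap 0.47
1 [-0.01  0.52 -0.01] roll -0.01
2 [-0.01  0.52 -0.01] roll -0.01
3 [-0.01  0.52 -0.01] roll -0.01
4 [-0.01  0.52 -0.01] roll -0.01
5 [-0.01  0.52 -0.01] roll -0.01
```

View pics/p1.png

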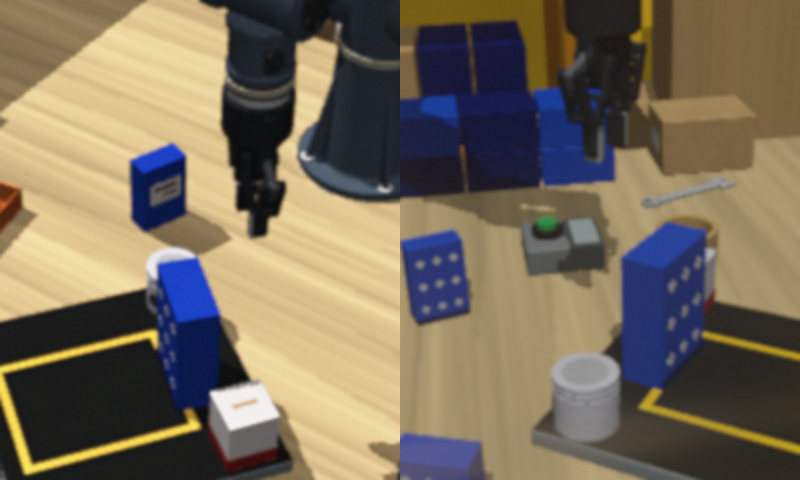

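The open fingers hang behind the label side and clear of the carton, which still stands undisturbed. I'll lower to push height.

Emit:
send_rows:
  plan:
    - {"linear": [0, 0.55, 0], "roll": 0}
    - {"linear": [0, 0.5, 0], "roll": 0}
    - {"linear": [0, 0.5, 0], "roll": 0}
    - {"linear": [0, 0.5, 0], "roll": 0}
    - {"linear": [0, 0.55, 0], "roll": 0}

```text
t: 5.22
tcp_pos: [0.4907, 0.088, 0.1573]
tool_rot: [-0.663, 0.245, -0.246, 0.663]
force: [-0.0, -0.3, 0.6]
finger_gap: 0.473
```

Emit:
send_rows:
  plan:
    - {"linear": [0.25, 0, 0], "roll": 0}
    - {"linear": [0.25, 0, 0], "roll": 0}
    - {"linear": [0.2, 0, 0], "roll": 0}
    - {"linear": [0.15, 0, 0], "roll": 0}
    - {"linear": [0.15, 0, 0], "roll": 0}

```text
t: 5.85
tcp_pos: [0.5131, 0.0692, 0.1578]
tool_rot: [-0.663, 0.245, -0.245, 0.663]
force: [-0.7, -0.6, 0.6]
finger_gap: 0.465
```

Run:
```python
from plan import *
import cv2
state()
a=manip.snapshot("scene");b=manip.snapshot("side")
cv2.imwrite("pics/p2.png",np.hstack([cv2.resize(a[100:340,220:420],(400,480)),cv2.resize(b[90:330,220:420],(400,480))]))
```

```text
5.85 [0.5131 0.0692 0.1578] yawz 49.5 down [ 0.001 -0.    -1.   ] F [-0.7 -0.6  0.6] q [-0.08  0.46  1.76  0.    0.92 -0.95] gap 0.47
```

View pics/p2.png

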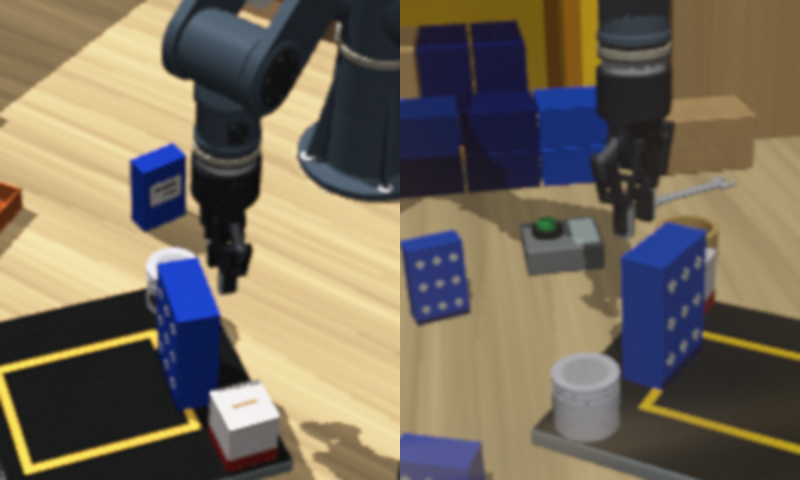

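Emit:
send_rows:
  plan:
    - {"linear": [0, 0.2, 0], "roll": 0}
    - {"linear": [0.15, 0, 0], "roll": 0}
    - {"linear": [0.2, 0, 0], "roll": 0}
    - {"linear": [0.2, 0, 0], "roll": 0}
    - {"linear": [0.2, 0, 0], "roll": 0}

```text
t: 6.58
tcp_pos: [0.5304, 0.0544, 0.1516]
tool_rot: [-0.663, 0.245, -0.245, 0.663]
force: [1.1, 0.1, -0.0]
finger_gap: 0.472
```

Run:
```python
from plan import *
import cv2
state()
a=manip.snapshot("scene");b=manip.snapshot("side")
cv2.imwrite("pics/p3.png",np.hstack([cv2.resize(a[100:340,220:420],(400,480)),cv2.resize(b[90:330,220:420],(400,480))]))
```

```text
6.575 [0.5304 0.0544 0.1516] yawz 49.51 down [ 0. -0. -1.] F [ 1.1  0.1 -0. ] q [-0.11  0.49  1.73 -0.    0.93 -0.97] gap 0.47
```

View pics/p3.png

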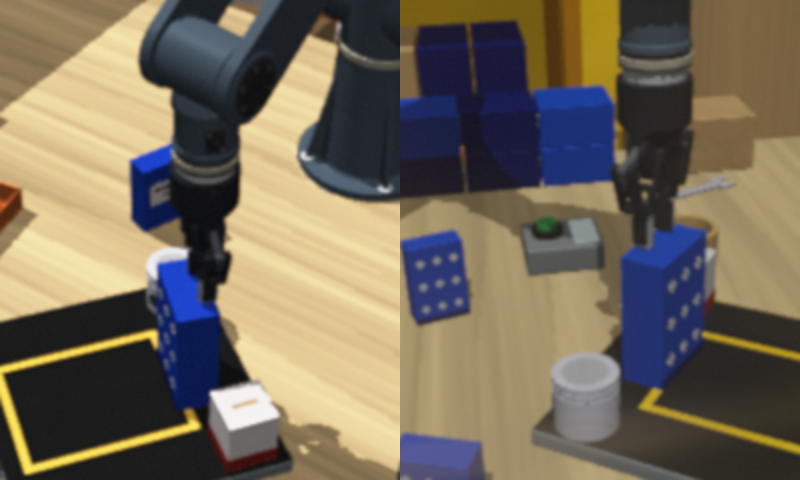

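Run:
```python
from plan import *
import cv2
s=manip.sense();R=Ro.from_quat(s["tool_rot"]).as_matrix();p=s["tcp_pos"]
a=manip.snapshot("scene");b=manip.snapshot("side");im=[]
for c,g in(("scene",a),("side",b)):
    x0,y0=(270,190) if c=="scene" else (310,170)
    g=cv2.resize(g[y0:y0+130,x0:x0+90],None,fx=4.4,fy=4.4,interpolation=cv2.INTER_CUBIC)
    for zz in(-.02,.02):
        for yy in (.008,-.02):
            q=(proj(c,p+R@[0,yy,zz])-[x0,y0])*4.4;cv2.circle(g,tuple(int(v) for v in q),3,(0,0,255) if yy>0 else (0,255,0),-1)
    T=pose(.5422,.0448,-.6973,[(.025,-.05,.17),(-.025,-.05,.17),(-.025,.05,.17),(.025,.05,.17)])
    cv2.polylines(g,[((proj(c,T)-[x0,y0])*4.4).astype(int)],True,(255,255,0),1)
    im.append(g)
cv2.imwrite("pics/p4.png",np.hstack(im))
```

```text
(no output)
```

View pics/p4.png

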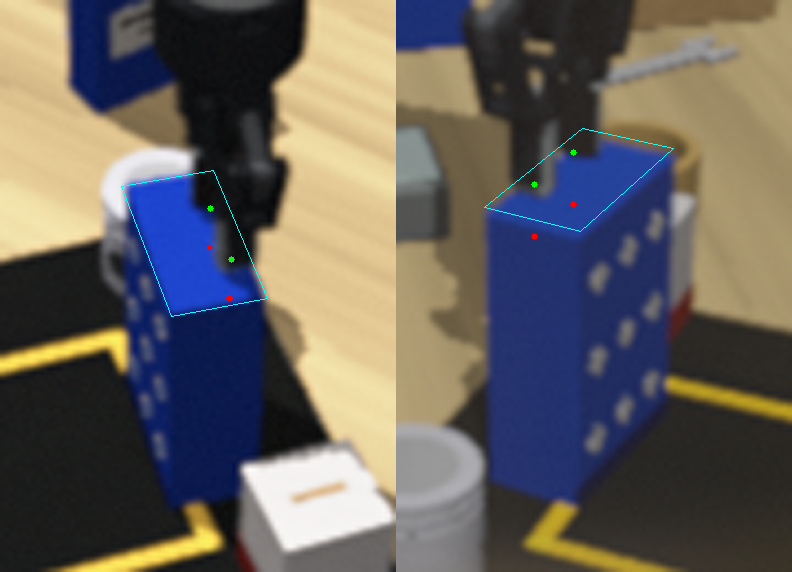

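```bash
python3 - <<'E'
from plan import *
R=Ro.from_euler("z",0).as_matrix()
yaw=np.radians(49.6);z=np.array([np.cos(yaw),np.sin(yaw),0]);x=np.array([np.sin(yaw),-np.cos(yaw),0])
for p,n in(((.4898,.0897,.2357),"p1"),((.5131,.0692,.1578),"p2")):
  for dz in(.03,.02,.01,0,-.008):
    for k in(-.024,.024):
      q=np.array(p)+[0,0,dz]+k*z; print(n,dz,k,((proj("scene",q)-[220,100])*2).round(),((proj("side",q)-[220,90])*2+[400,0]).round())
E
python3 - <<'E'
import cv2
a=cv2.imread('pics/p1.png'); cv2.imwrite('pics/p1z.png',cv2.hconcat([cv2.resize(a[120:260,200:300],(400,560)),cv2.resize(a[60:200,550:650],(400,560))]))
E
```

```text
p1 0.03 -0.024 [244. 202.] [594. 150.]
p1 0.03 0.024 [257. 229.] [618. 136.]
p1 0.02 -0.024 [243. 209.] [594. 160.]
p1 0.02 0.024 [256. 236.] [618. 145.]
p1 0.01 -0.024 [243. 216.] [595. 169.]
p1 0.01 0.024 [256. 243.] [618. 154.]
p1 0 -0.024 [242. 223.] [595. 178.]
p1 0 0.024 [255. 250.] [618. 163.]
p1 -0.008 -0.024 [242. 228.] [595. 185.]
p1 -0.008 0.024 [255. 256.] [618. 170.]
p2 0.03 -0.024 [214. 259.] [621. 227.]
p2 0.03 0.024 [226. 287.] [644. 210.]
p2 0.02 -0.024 [214. 265.] [622. 235.]
p2 0.02 0.024 [226. 293.] [644. 219.]
p2 0.01 -0.024 [214. 271.] [622. 244.]
p2 0.01 0.024 [226. 299.] [644. 227.]
p2 0 -0.024 [214. 278.] [622. 252.]
p2 0 0.024 [225. 306.] [644. 235.]
p2 -0.008 -0.024 [214. 283.] [622. 259.]
p2 -0.008 0.024 [225. 311.] [644. 242.]
```

View pics/p1z.png

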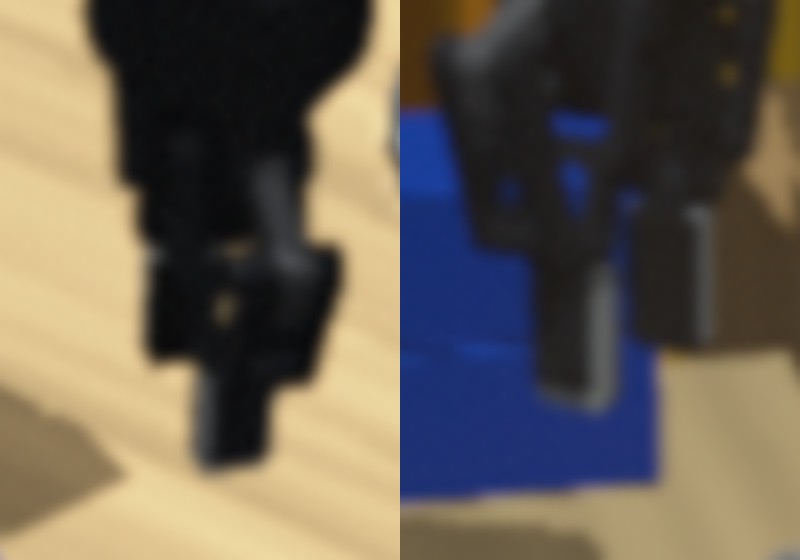

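The finger ends I see sit about 20 mm higher than the TCP height and overhang imply, in both cameras. So the tips are hovering over the carton's top and the carton hasn't moved. I'll go up, back and then lower, using the seen tip height.

Emit:
send_rows:
  plan:
    - {"linear": [0, -0.3, 0], "roll": 0}
    - {"linear": [-0.6, 0, 0], "roll": 0}
    - {"linear": [-0.8, 0, 0], "roll": 0}
    - {"linear": [0, 0.6, 0], "roll": 0}
    - {"linear": [0, 0.6, 0], "roll": 0}

```text
t: 7.4
tcp_pos: [0.4965, 0.0832, 0.1247]
tool_rot: [-0.663, 0.244, -0.244, 0.664]
force: [0.0, -0.3, 0.7]
finger_gap: 0.466
```

```bash
cat > tipview.py <<'E'
from plan import *
import cv2,sys
def view(name,tip=-.02,half=.024):
    s=manip.sense();R=Ro.from_quat(s["tool_rot"]).as_matrix();p=s["tcp_pos"]
    a=manip.snapshot("scene");b=manip.snapshot("side");im=[]
    for c,g in(("scene",a),("side",b)):
        x0,y0=(250,190) if c=="scene" else (300,170)
        g=cv2.resize(g[y0:y0+150,x0:x0+100],None,fx=4,fy=4,interpolation=cv2.INTER_CUBIC)
        for zz in(-half,half):
            q=(proj(c,p+R@[0,tip,zz])-[x0,y0])*4;cv2.circle(g,tuple(int(v) for v in q),3,(0,255,0),-1)
        im.append(g)
    cv2.imwrite(f"pics/{name}.png",np.hstack(im))
E
python3 -c "
from tipview import *
state();view('p5')"
```

```text
7.4 [0.4965 0.0832 0.1247] yawz 49.58 down [ 0.  0. -1.] F [ 0.  -0.3  0.7] q [-0.06  0.5   1.82  0.    0.82 -0.92] gap 0.47
```

View pics/p5.png

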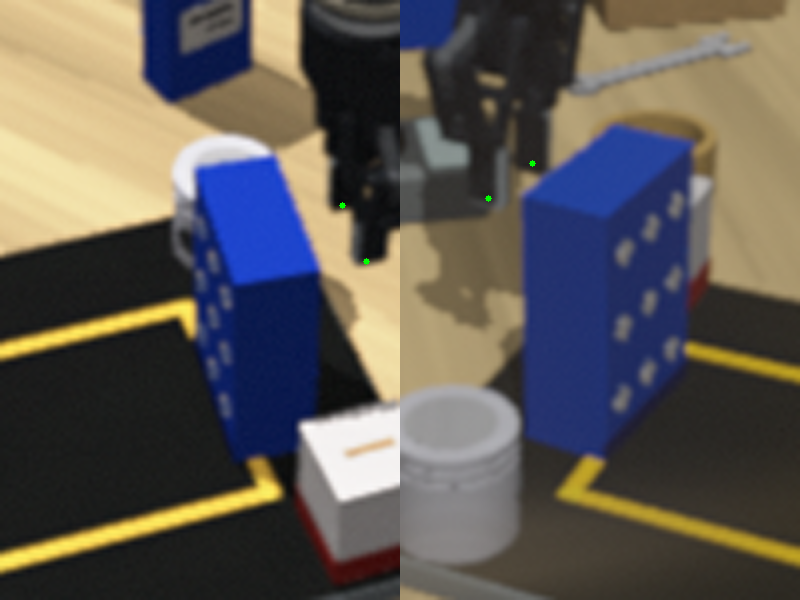

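The green markers now fall on the seen tips, about 25 mm below the carton's top and some 24 mm behind the label face. I'll push.

Emit:
send_rows:
  plan:
    - {"linear": [0.35, 0, 0], "roll": 0}
    - {"linear": [0.25, 0, 0], "roll": 0}
    - {"linear": [0.2, 0, 0], "roll": 0}
    - {"linear": [0.2, 0, 0], "roll": 0}
    - {"linear": [0.2, 0, 0], "roll": 0}

```text
t: 8.12
tcp_pos: [0.5255, 0.0584, 0.1246]
tool_rot: [-0.663, 0.245, -0.245, 0.663]
force: [-0.5, -0.6, 0.9]
finger_gap: 0.47
```

```bash
python3 -c "
from tipview import *
state();view('p6')"
```

```text
8.125 [0.5255 0.0584 0.1246] yawz 49.5 down [-0.  0. -1.] F [-0.5 -0.6  0.9] q [-0.1   0.53  1.76  0.    0.86 -0.96] gap 0.47
```

View pics/p6.png

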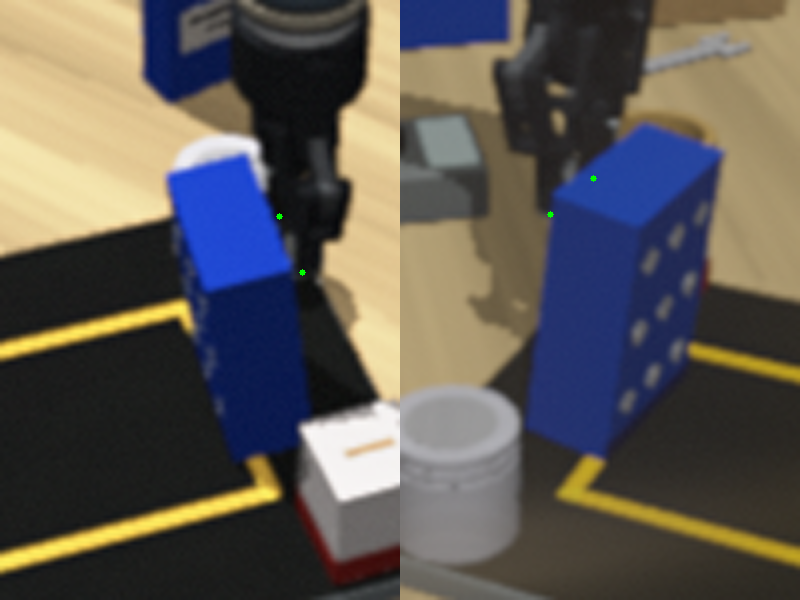

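It is tipping over its front edge without sliding or twisting. I'll carry on.

Emit:
send_rows:
  plan:
    - {"linear": [0.25, 0, 0], "roll": 0}
    - {"linear": [0.25, 0, 0], "roll": 0}
    - {"linear": [0.2, 0, 0], "roll": 0}
    - {"linear": [0.15, 0, 0], "roll": 0}
    - {"linear": [0.1, 0, 0], "roll": 0}

```text
t: 8.85
tcp_pos: [0.5472, 0.0399, 0.1245]
tool_rot: [-0.663, 0.245, -0.245, 0.663]
force: [0.3, 0.5, 0.3]
finger_gap: 0.47
```

```bash
python3 -c "
from tipview import *
state();view('p7')"
```

```text
8.85 [0.5472 0.0399 0.1245] yawz 49.5 down [ 0. -0. -1.] F [0.3 0.5 0.3] q [-0.13  0.55  1.71 -0.    0.88 -0.99] gap 0.47
```

View pics/p7.png

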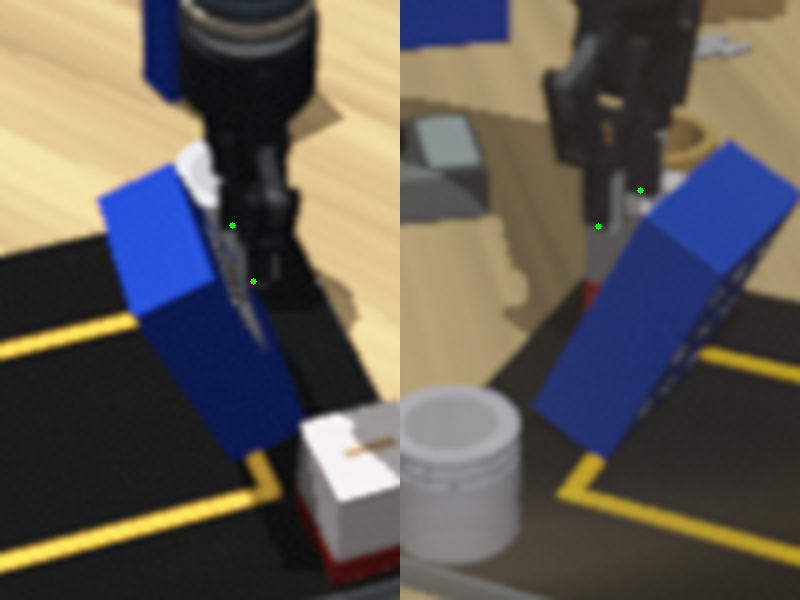

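It is past balance and falling clear of the fingers. I'll lift away while it lands.

Emit:
send_rows:
  plan:
    - {"linear": [-0.3, -0.3, 0], "roll": 0}
    - {"linear": [-0.7, -0.5, 0], "roll": 0}
    - {"linear": [-0.5, -0.5, 0], "roll": 0}
    - {"linear": [0, 0, 0], "roll": 0}
    - {"linear": [0, 0, 0], "roll": 0}

```text
t: 9.57
tcp_pos: [0.5132, 0.0693, 0.1638]
tool_rot: [-0.663, 0.244, -0.245, 0.664]
force: [0.1, 0.3, -0.3]
finger_gap: 0.468
```

Run:
```python
from plan import *
import cv2
state()
a=manip.snapshot("scene");b=manip.snapshot("side")
cv2.imwrite("pics/s8.png",a);cv2.imwrite("pics/d8.png",b)
g=np.hstack([cv2.resize(a[230:380,190:390],(400,300)),cv2.resize(b[220:370,280:480],(400,300))])
cv2.imwrite("pics/p8a.png",cv2.resize(a[225:380,185:385],(800,620))[:600]);cv2.imwrite("pics/p8b.png",cv2.resize(b[225:375,285:485],(800,600)))
```

```text
9.575 [0.5132 0.0693 0.1638] yawz 49.53 down [ 0.001 -0.    -1.   ] F [ 0.1  0.3 -0.3] q [-0.08  0.45  1.75 -0.    0.94 -0.95] gap 0.47
```

View pics/p8a.png

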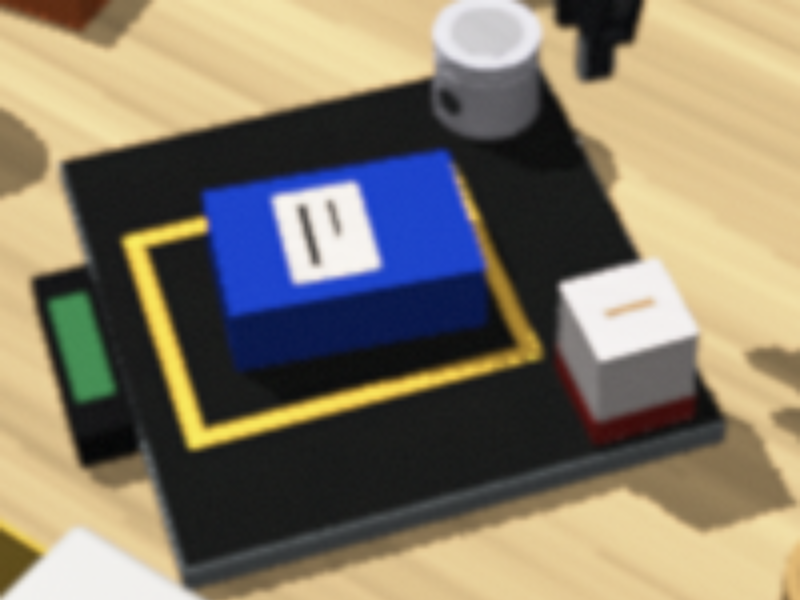

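View pics/p8b.png

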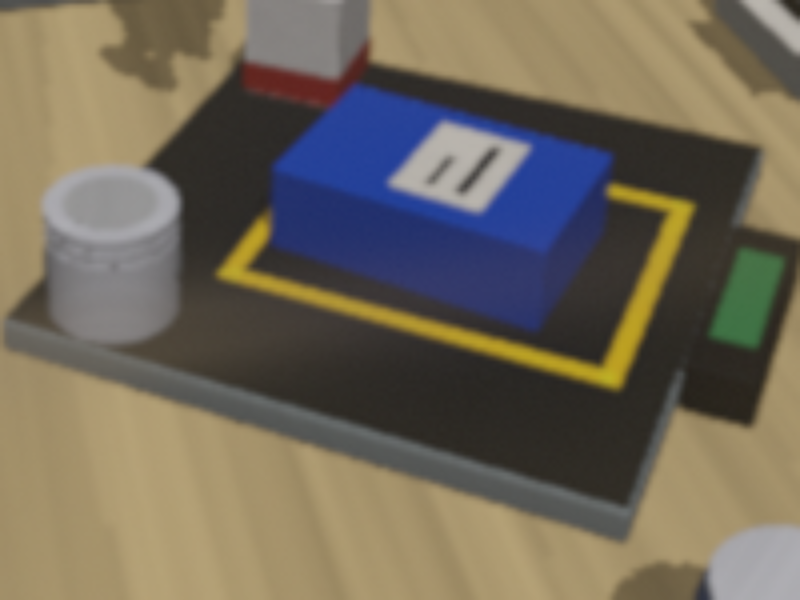

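```bash
cat > m2.py <<'E'
from h import *
A=lambda l:np.array([(u/4+185,v/4+225) for u,v in l]);B=lambda l:np.array([(u/4+285,v/4+225) for u,v in l])
def fit(ts,ti,cs,ci,bs,bi):
    # tape order: scene far(-y)+x ,near +x(+y) ,-x+y ; side: -x-y,+x-y,+x+y
    def rb(p):
        P=pose(*p,[(.105,-.085,.02),(.105,.085,.02),(-.105,.085,.02),(-.105,-.085,.02)])
        return np.r_[(proj("scene",P[:3])-A(ts)).ravel(),(proj("side",P[[3,0,1]])-B(ti)).ravel()]
    b=least_squares(rb,[.631,-.029,-.634],loss="soft_l1").x
    def rc(p):
        L=[(.075,-.05),(-.075,-.05),(-.075,.05),(.075,.05)]
        T=pose(*p,[(*l,.07) for l in L]);Q=pose(*p,[(*l,.02) for l in L])
        return np.r_[(proj("scene",T)-A(cs)).ravel(),(proj("side",T[[1,2,3,0]])-B(ci)).ravel(),(proj("scene",Q[[3,2]])-A(bs)).ravel(),(proj("side",Q[[1,0]])-B(bi)).ravel()]
    c=least_squares(rc,[.63,-.02,-.65],loss="soft_l1").x
    print("bay",b.round(4),rb(b).round(1));print("carton",c.round(4),rc(c).round(1))
    k=pose(*c,[(.075,-.05,0),(-.075,-.05,0),(-.075,.05,0),(.075,.05,0)])[:,:2]-b[:2]
    R=np.array([[np.cos(b[2]),np.sin(b[2])],[-np.sin(b[2]),np.cos(b[2])]])
    print("corners in bay mm",(k@R.T*1000).round(1))
if __name__=="__main__":
    fit([(123,237),(197,449),(543,354)],[(217,274),(615,387),(695,205)],[(203,190),(450,150),(487,268),(230,315)],[(272,170),(355,85),(612,155),(548,248)],[(240,368),(487,322)],[(275,245),(540,330)])
E
python3 m2.py
```

```text
bay [ 0.6306 -0.0289 -0.6276] [-0.3  0.4 -1.7 -0.1 -0.6  0.2 -1.  -0.1  0.1 -0.4 -1.4 -0.7]
carton [ 0.6194 -0.0258 -0.7037] [-1.3  0.7 -1.8 -0.5 -0.6 -0.3 -0.5  0.4 -0.7 -1.2 -1.  -1.1 -0.1 -1.2
 -0.5 -0.1 -1.5  1.3 -0.7  0.4 -1.7 -0.3 -0.8 -0. ]
corners in bay mm [[ 60.1 -59.7]
 [-89.4 -48.3]
 [-81.8  51.5]
 [ 67.7  40.1]]
```

The carton lies flat, label up. The fit puts its corners at x −89 to +68 mm and y −60 to +52 mm in the bay. The limits are ±105 and ±85 mm, so it is inside with at least 15 mm to spare and no nudge is needed. Next is the button at about (0.445, 0.369), with the fingers shut.

Emit:
send_rows:
  plan:
    - {"linear": [-0.82, 0, 0.61], "roll": 0}
    - {"linear": [-0.82, 0, 0.61], "roll": 0}
    - {"linear": [-0.82, 0, 0.61], "roll": 0}
    - {"linear": [-0.82, 0, 0.61], "roll": 0}
    - {"linear": [-0.82, 0, 0.61], "roll": 0}
  claw: 0

```text
t: 10.3
tcp_pos: [0.4787, 0.2194, 0.1628]
tool_rot: [0.664, -0.245, 0.245, -0.663]
force: [0.2, -1.0, -0.1]
finger_gap: 0.002
```

Emit:
send_rows:
  plan:
    - {"linear": [-0.82, 0, 0.61], "roll": 0}
    - {"linear": [-0.82, 0, 0.61], "roll": 0}
    - {"linear": [-0.82, 0, 0.61], "roll": 0}
    - {"linear": [-0.82, 0, 0.61], "roll": 0}
    - {"linear": [-0.82, 0, 0.61], "roll": 0}

```text
t: 10.92
tcp_pos: [0.4446, 0.3689, 0.1627]
tool_rot: [0.664, -0.245, 0.245, -0.663]
force: [-0.1, -0.1, 0.1]
finger_gap: -0.002
```

```bash
cat > bview.py <<'E'
from plan import *
import cv2
def view(name):
    s=manip.sense();R=Ro.from_quat(s["tool_rot"]).as_matrix();p=s["tcp_pos"];im=[]
    a=manip.snapshot("scene");b=manip.snapshot("side")
    for c,g,x0,y0 in(("scene",a,400,220),("side",b,255,110)):
        g=cv2.resize(g[y0:y0+130,x0:x0+87],(400,598),interpolation=cv2.INTER_CUBIC);k=400/87
        for t,col in((.008,(0,0,255)),(0,(0,255,255)),(-.02,(0,255,0))):
            q=(proj(c,p+R@[0,t,0])-[x0,y0])*k;cv2.circle(g,tuple(int(v) for v in q),3,col,-1)
        im.append(g)
    cv2.imwrite(f"pics/{name}.png",np.hstack(im))
E
python3 -c "
from bview import *
state();view('b1');rows([.4454,.3686,.12],np.radians(49.5),3,False)"
```

```text
10.925 [0.4446 0.3689 0.1627] yawz 49.47 down [-0.001 -0.001 -1.   ] F [-0.1 -0.1  0.1] q [ 0.5   0.53  1.6  -0.    1.01 -0.36] gap -0.0
1 [ 0.02  0.48 -0.01] roll 0.01
2 [ 0.02  0.48 -0.01] roll 0.01
3 [ 0.02  0.48 -0.01] roll 0.01
```

View pics/b1.png

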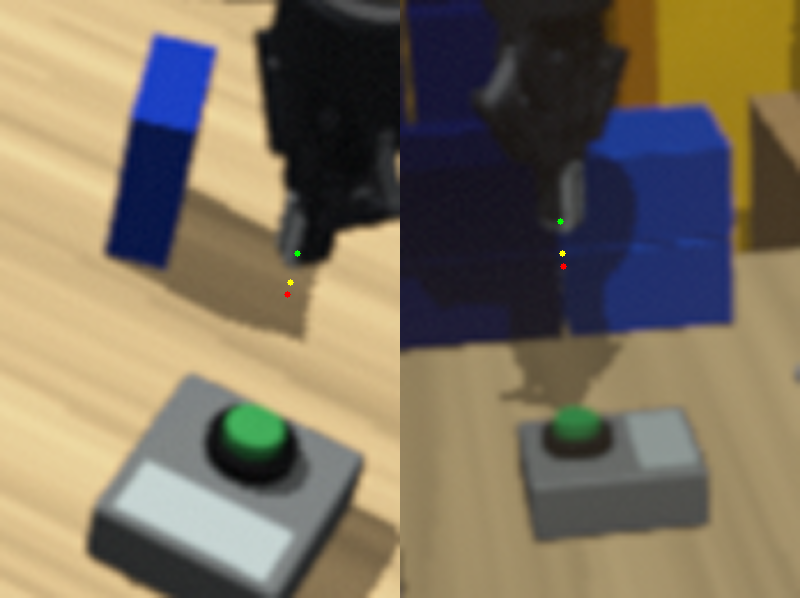

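Emit:
send_rows:
  plan:
    - {"linear": [0, 0.7, 0], "roll": 0}
    - {"linear": [0, 0.7, 0], "roll": 0}
    - {"linear": [0, 0.7, 0], "roll": 0}
    - {"linear": [0, 0.5, 0], "roll": 0}
    - {"linear": [0, 0.3, 0], "roll": 0}

```text
t: 11.65
tcp_pos: [0.4445, 0.3675, 0.0754]
tool_rot: [0.664, -0.245, 0.245, -0.663]
force: [-0.1, 1.1, 0.4]
finger_gap: -0.001
```

```bash
python3 -c "
from bview import *
state();view('b2')"
```

```text
11.65 [0.4445 0.3675 0.0754] yawz 49.47 down [-0.001 -0.001 -1.   ] F [-0.1  1.1  0.4] q [ 0.5   0.65  1.67 -0.    0.82 -0.37] gap -0.0
```

View pics/b2.png

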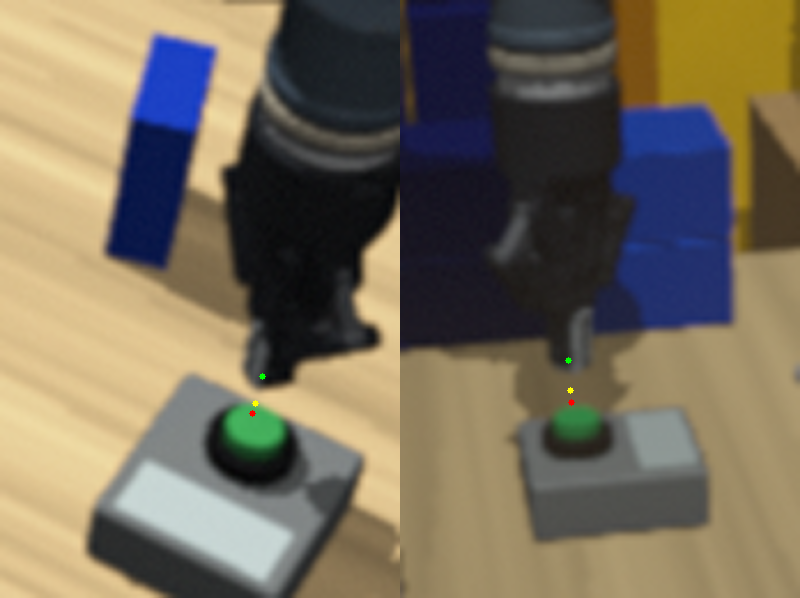

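The shut tips are lined up over the button centre (scene zoom 255,427; side zoom 577,417). I'll descend in small steps and watch the force.

Emit:
send_rows:
  plan:
    - {"linear": [0, 0.4, 0], "roll": 0}
    - {"linear": [0, 0.3, 0], "roll": 0}
    - {"linear": [0, 0.2, 0], "roll": 0}
    - {"linear": [0, 0.1, 0], "roll": 0}
    - {"linear": [0, 0, 0], "roll": 0}

```text
t: 12.38
tcp_pos: [0.4444, 0.3683, 0.0463]
tool_rot: [0.664, -0.245, 0.245, -0.663]
force: [-1.0, -0.9, 0.6]
finger_gap: 0.002
```

Emit:
send_rows:
  plan:
    - {"linear": [0, 0.05, 0], "roll": 0}
    - {"linear": [0, 0.05, 0], "roll": 0}
    - {"linear": [0, 0.05, 0], "roll": 0}
    - {"linear": [0, 0, 0], "roll": 0}
    - {"linear": [0, 0, 0], "roll": 0}

```text
t: 13.0
tcp_pos: [0.4446, 0.3684, 0.0423]
tool_rot: [-0.663, 0.245, -0.245, 0.664]
force: [-0.4, -0.3, 1.5]
finger_gap: -0.003
```

Emit:
send_rows:
  plan:
    - {"linear": [0, 0.04, 0], "roll": 0}
    - {"linear": [0, 0.04, 0], "roll": 0}
    - {"linear": [0, 0, 0], "roll": 0}
    - {"linear": [0, 0, 0], "roll": 0}
    - {"linear": [0, 0, 0], "roll": 0}

```text
t: 13.62
tcp_pos: [0.4446, 0.3684, 0.0397]
tool_rot: [-0.663, 0.245, -0.245, 0.664]
force: [0.6, -0.1, 3.3]
finger_gap: -0.002
```

Emit:
send_rows:
  plan:
    - {"linear": [0, 0.04, 0], "roll": 0}
    - {"linear": [0, 0.04, 0], "roll": 0}
    - {"linear": [0, 0, 0], "roll": 0}
    - {"linear": [0, 0, 0], "roll": 0}
    - {"linear": [0, 0, 0], "roll": 0}

```text
t: 14.25
tcp_pos: [0.4447, 0.3684, 0.0377]
tool_rot: [-0.663, 0.245, -0.245, 0.664]
force: [-1.0, -0.2, 7.6]
finger_gap: -0.001
```

Emit:
send_rows:
  plan:
    - {"linear": [0, 0.04, 0], "roll": 0}
    - {"linear": [0, 0.03, 0], "roll": 0}
    - {"linear": [0, 0, 0], "roll": 0}
    - {"linear": [0, 0, 0], "roll": 0}
    - {"linear": [0, 0, 0], "roll": 0}

```text
t: 14.88
tcp_pos: [0.4447, 0.3684, 0.0375]
tool_rot: [-0.663, 0.244, -0.245, 0.664]
force: [-4.3, -3.1, 19.2]
finger_gap: 0.001
```

The force climbs steeply to 19 N with no more travel, so the button is bottomed. I'll release it.

Emit:
send_rows:
  plan:
    - {"linear": [0, -0.3, 0], "roll": 0}
    - {"linear": [0, -0.5, 0], "roll": 0}
    - {"linear": [0, -0.8, 0], "roll": 0}
    - {"linear": [0, -0.8, 0], "roll": 0}
    - {"linear": [0, 0, 0], "roll": 0}

```text
t: 15.5
tcp_pos: [0.4454, 0.3688, 0.1087]
tool_rot: [-0.663, 0.244, -0.245, 0.664]
force: [0.5, -1.0, -0.5]
finger_gap: 0.001
```

```bash
python3 - <<'E'
from bview import *
state();view('b3')
a=manip.snapshot("scene");b=manip.snapshot("side")
cv2.imwrite("pics/f.png",np.hstack([cv2.resize(a,(400,300)),cv2.resize(b,(400,300))]))
cv2.imwrite("pics/fa.png",np.hstack([cv2.resize(a[225:375,185:385],(400,300)),cv2.resize(b[225:375,285:485],(400,300))]))
for n in("s8","d8"):
    o=cv2.imread(f"pics/{n}.png");w=a if n=="s8" else b
    x=(slice(225,375),slice(185,385)) if n=="s8" else (slice(225,375),slice(285,485))
    print(n,"diff px>40:",(np.abs(o[x].astype(int)-w[x]).max(2)>40).sum())
E
cd pics; python3 -c "
import cv2;cv2.imwrite('ff.png',cv2.vconcat([cv2.imread('f.png'),cv2.imread('fa.png')]))"
```

```text
15.5 [0.4454 0.3688 0.1087] yawz 49.51 down [ 0.003  0.002 -1.   ] F [ 0.5 -1.  -0.5] q [ 0.5   0.6   1.65 -0.    0.89 -0.37] gap 0.0
s8 diff px>40: 456
d8 diff px>40: 398
```

View pics/ff.png

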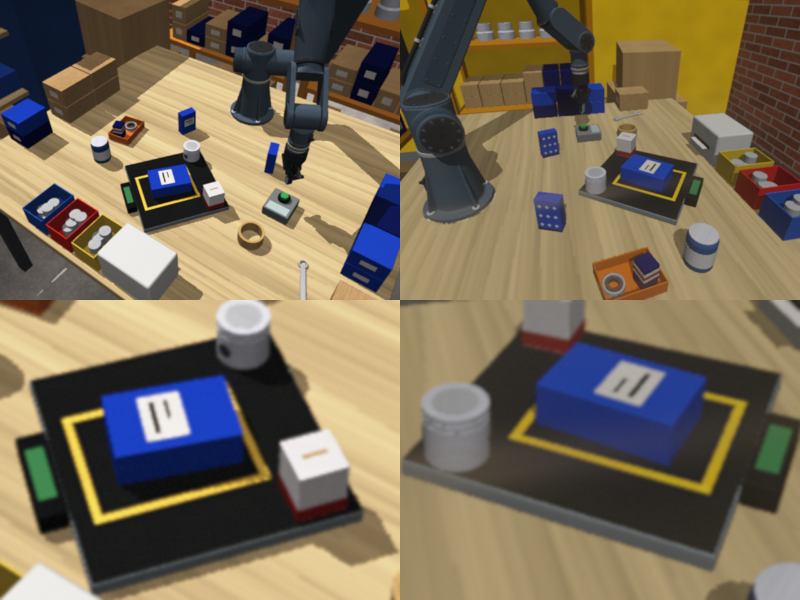

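View pics/b3.png

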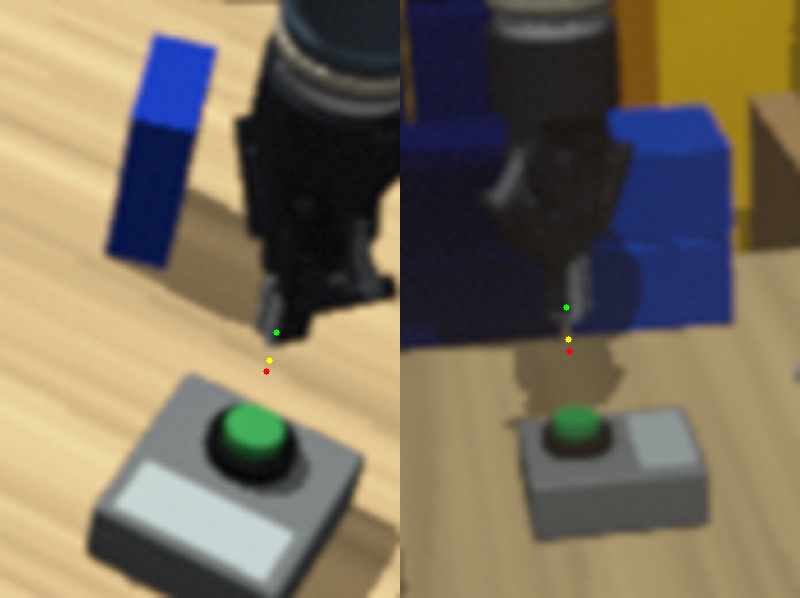

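The carton is inside the outline, label up. The piston, the white box and the rest look where they started, and the button is back up with the fingers clear of it. I'll hand in.

```bash
python3 -c "
from station import manip
print(manip.sign_off(), manip.sense()['t'])"
```

```text
the job is handed in; nothing more can be done
the job is handed in; nothing more can be done
```

I pushed the carton over high on its label face, and it tipped over its front edge and landed flat, label up, inside the yellow outline. Then I pressed the green button fully down and let it go. The last clock reading before hand-in was 15.5 s.

**Carton:** Fitted from the scene and side cameras, its corners lie at x −89 to +68 mm and y −60 to +52 mm in the bay. The outline's outer edges are at ±105 and ±85 mm, so at least 15 mm is clear all round and no nudge was needed.

**Button:** At the bottom the force rose from 8 to 19 N with almost no further travel. It stands up again in the last pictures, with the fingers well above it.

**Other objects:** By eye, the other things on the scale and table look where they started. I did not measure their positions again. About 400 pixels per camera changed around the scale between landing and the end. I took these to be the arm's moving shadow but did not check.

**Disagreement:** In the pictures the fingertips sit 13 to 20 mm behind the TCP, where the stated overhang puts them 8 mm ahead of it. Because of this the first push passed just over the carton's top without moving it. I then used the tip height seen in the pictures, and the height at which the button began to push back agreed with that.

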